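# Fit the vent filter to the degreasing tank's camlock adaptor

### The job

Fit the vent filter to the degreasing tank: push its black coupling straight down onto the grooved adaptor on the tank's lid until it is fully home, keeping both cam arms open, then swing the two brass cam arms all the way down, one after the other, and let go. Push firmly but do not force anything, and leave the other things on the bench where they are.

Things in the scene. Friction and masses are not known exactly. Their poses are not given: they have to be found in the camera images.
- coupling: Vent filter with camlock coupling, loose, about 0.4 to 0.6 kg, standing mouth down on the bench. Origin: centre of its mouth (underside); z up along its axis. Black round socket, 73 mm outside diameter, 48 mm tall, bore 61 mm, 44 mm deep; above it the white canister. Cam arm a is on its +x side, arm b on its -x side. Home on the adaptor, its origin is 44 mm below the adaptor's real top face.
- canister (a point): Middle of the white canister with green band on top of the coupling, to grip it by: 50 mm diameter, from 48 to 80 mm above the coupling's origin (this point: 64 mm). The socket's 73 mm wide shoulder lies 48 mm above the origin.
- cam_a (a joint): Angle (rad) of cam arm a, a flat brass lever 16 mm wide, 7 mm thick, 75 mm long from its pivot. 0 = open, pointing outwards and 40 degrees above level; grows as it swings down; hard stop at 1.83 = closed, pointing outwards and 65 degrees below level. Stiff hinge: stays where left, takes about 6 N at 50 mm from the pivot. Its cam enters the groove only with the coupling home or nearly so.
- cam_b (a joint): Angle of cam arm b, on the other side, same as cam_a.
- cam_a_pivot (a point): Hinge of cam arm a, 41 mm from the coupling's axis on its +x side, 26 mm above its origin; the arm swings in the upright plane through the coupling's axis and this point.
- cam_b_pivot (a point): Hinge of cam arm b, 41 mm from the coupling's axis on its -x side, 26 mm above its origin; the arm swings in the upright plane through the coupling's axis and this point.
- cam_a_tip (a point): Point on the middle line of cam arm a, near its free end, 68 mm from the pivot (half its thickness, 3.5 mm, under the face to be pressed).
- cam_b_tip (a point): The same point of cam arm b.
- adaptor_top (a point): Nominal centre of the top of the metal adaptor upright on the tank's lid, 174 mm above the bench. The adaptor is screwed in by hand: its real top face lies up to 10 mm above or below this point, so its height must be felt. Head 59 mm diameter, tapered nose (51 mm at the top, 5 mm tall); groove 21 mm wide from 13 mm below the top. The coupling goes on at any yaw and stops hard on the top face.
- tank: White plastic tank with grey lid, fixed, 240 x 280 x 80 mm (x, y, z of its frame). Origin: centre of its underside; the adaptor stands over it.
- tub: bystander: white tub with lid, 72 mm diameter, 95 mm tall
- amber_jar: bystander: amber bottle with black cap, 56 mm diameter, 110 mm tall
- tape: bystander: roll of orange tape, 68 mm diameter, 20 mm thick, lying on a corner of the tank's lid
- brush: bystander: brush lying on the bench
- spatula: bystander: spatula lying on the bench
- perch: bystander: small branch perch on a round wooden foot, 90 mm diameter, about 95 mm tall
- plug: bystander: plain black plug without arms, 60 mm diameter, 30 mm tall
- seal_ring (a point): Nominal centre of the springy black sealing ring in the adaptor's head, 9 mm below its top (as far off in height as the top). It drags on the coupling with about 5 to 15 N from the first 6 mm of the push to the end and then holds it by friction; the hard stop feels clearly different.

How it is judged:
On the way, in this order (a step that is already met when the one before it is completed fails the run):
1. the coupling is home on the adaptor (within 1.5 mm of its real top face; adaptor_c0 is the adaptor's neck, whose centre lies 25 mm below the coupling's origin when home) with both cam arms still open (distance between coupling and adaptor_c0 below 0.0265 m and z of coupling in the frame of adaptor_top above -0.06 m and horizontal distance between coupling and adaptor_top below 0.004 m and angle between the z axis of coupling and the z axis of adaptor_top, either way round below 0.06 rad and value of joint each of cam_a, cam_b below 0.7 rad), for 0.2 s.
2. one cam arm is closed (value of joint any of cam_a, cam_b above 1.7 rad), for 0.1 s.
3. the other cam arm is closed too (value of joint each of cam_a, cam_b above 1.7 rad), for 0.1 s.
At the end, for the whole second after the job is handed in: The coupling sits home and at rest on the adaptor (within 1.5 mm of its hard stop, 4 mm of the axis, 3.4 degrees of upright) with both cam arms closed (over 1.7 rad of 1.83) (all of step 3 and distance between coupling and adaptor_c0 below 0.0265 m and z of coupling in the frame of adaptor_top above -0.06 m and horizontal distance between coupling and adaptor_top below 0.004 m and angle between the z axis of coupling and the z axis of adaptor_top, either way round below 0.06 rad and linear speed of coupling below 0.01 m/s); the robot touches nothing.
It fails at once if the coupling is rammed: with both arms open, over 95 N of contact force in all between coupling and tank (about 45 N of it is the sealing ring's grip all round, so a push of over about 40 N) (contact force between coupling and tank above 95 N and value of joint each of cam_a, cam_b below 0.7 rad).
It fails at once if a cam arm is forced: with an arm swung down, the fingers press on the coupling or its arms with over 35 N (contact force between the fingers and coupling above 35 N and not (value of joint each of cam_a, cam_b below 0.7 rad)).
It fails at once if the coupling is knocked over (angle between coupling's own z axis and vertical above 0.6 rad).
It fails at once if a bystander is moved by more than 40 mm (distance of any of tub, amber_jar, tape, brush, spatula, perch, plug from where it was at the start of the episode above 0.04 m).
It also fails if it takes over 72 s, if anything falls off the work surface, if the arm or the gripper's body presses on something with over 40 N, if the wrist force passes 120 N, or if a joint passes its speed limit or range.

### The arm

A 6-joint arm with a two-finger parallel gripper is mounted at the origin on the work surface. World frame = base frame: x ahead of the robot, y to its left, z up, the work surface at z = 0. Lengths are in m, angles in rad, forces in N, time in s.
With the tool pointing down it reaches from about 0.3 to 1 m from the base axis. Payload 5.1 kg.
Tool frame: the origin (TCP) lies midway between the tips of the shut fingers; the grasp point (between the pads) lies 19 mm behind it; z points along the fingers, x is the direction in which the jaws open and shut, and the axes are right-handed (so a half turn about z gives the same grasp; the last joint's range is limited). The gripper opens to 95 mm and grips with 3 to 60 N. Pads are 20 mm wide; open, the fingers measure 119 mm over their backs; the gripper's body (75 mm by 180 mm) begins 59 mm behind the grasp point.
Start: joints at [-1.277, 0.124, 1.65, -0, 1.367, -0.083], TCP at [0.239, -0.604, 0.215] pointing down, gripper open.
Joint ranges: [-2.61, 2.61], [-1.02, 2.33], [0.03, 2.71], [-1.35, 4.49], [0.32, 2.68], [-2.91, 2.91]. Speed limits (rad/s): [2.57, 2.57, 3.14, 3.14, 3.14, 3.14].

### API

Orientations are given as [roll, pitch, yaw] about the fixed x, y, z axes, in that order (R = Rz(yaw) Ry(pitch) Rx(roll)).
In Python, from cell import manip, get_image, camera_model gives the robot as it stands. The module is installed in compiled form; this text tells all that it offers.
- The arm moves only by the tool move_arm, never from a script. Its argument "steps" is a list of rows, each an object with "translation": the shift along the tool's x, y, z in cm, a list of three; "angular": the turn, a rotation vector about the tool's x, y, z in rad, a list of three. In form: [{"translation": [dx, dy, dz], "angular": [wx, wy, wz]}, ...]. A call has exactly 8 rows; each row shifts and turns the commanded pose from where the row before left it, along the tool's axes as they then stand; what a row does not reach is not made up. A row lasts 1/8 s, in which the tool goes at most 62.5 mm and 10.7 degrees, less where a joint would pass 70% of its speed; a pose out of reach is approached as far as the arm can. A call with a gripper value outside its range is refused whole. "grip" is the finger opening in cm, from 0 to 9.51, set as the call begins (left out, the last holds). The fingers move at their own pace and stop on an object; "grip_force" is the grip in N (left out, the last holds). Time passes only in rows, so rows that do not move let the fingers close, or fill a call up. It gives the time, the measured TCP pose, the force and the opening at its end, in the units of the state.
- manip.observe(): the state, without advancing time (a new reading comes with each control period).
- get_image(name): name is "side" or "top"; returns the picture (400x640x3 uint8, red, green, blue); there is no depth.
- camera_model(name): a dict with "vertical_fov" (degrees; the focal length in pixels is half the picture's height over the tangent of half this angle, whatever the lens; pixels are square), "cx", "cy" (the principal point, pixels), "extrinsics" (4x4, takes a point from world to camera coordinates). Camera axes: x right, y up, looking along -z (the intrinsics and any distortion apply to the point x, -y, -z); pixel columns grow to the right and rows downward; lengths in m; the calibration is good to about 2 mm. A picture is of the moment at which its call begins. camera_model takes no time and is no camera call.
- manip.sign_off(): hands the job in, once; it reports no verdict.
The state is a dict: "t": time; "joint_positions": joint angles; "dq": joint speeds; "joint_torque": joint torques, N m; "tcp_pos": TCP position; "tool_rot": TCP orientation; "wrist_force": force on the tool from outside, world axes, zero at the start; "moment": the same for the moment, N m; "gripper_width": opening from 0.0 (shut) to 1.0 (fully open).
Only numpy, scipy, OpenCV 4.12 (cv2) and the standard library are available. Lean on these libraries where they do the work, as an engineer would, in place of code of your own. Each camera call takes 0.05 s, during which the arm holds its last target. There are 200 camera calls.

## Working session

There is one attempt and no reset: what is moved stays moved. The work goes in short steps, Python scripts to look and compute and a tool call to move; the robot and the scene stay as the last step left them, time stands still between calls to the robot, and variables do not carry over. Pictures are saved under pics/ and viewed, about 8 in all and at most 12, crops included, and the job is handed in when it is done.

Besides the shell and the picture viewer there is one more tool, called after "Emit:" in YAML: its name, and indented under it one key for each argument. move_arm: Moves the arm, as the interface text tells. Its arguments: {"type":"object","properties":{"steps":{"type":"array"},"grip":{"type":"number"},"grip_force":{"type":"number"}},"required":["steps"]}

```bash
mkdir -p pics; cat > h.py <<'E'
import numpy as np, cv2
from cell import manip, get_image, camera_model
def cam(n):
    m=camera_model(n); return m, 200/np.tan(np.radians(m["vertical_fov"]/2)), np.array(m["extrinsics"])
def proj(n,p):
    m,f,E=cam(n); c=E[:3,:3]@np.array(p)+E[:3,3]; return m["cx"]+f*c[0]/-c[2], m["cy"]-f*c[1]/-c[2]
def ray(n,u,v):
    m,f,E=cam(n); d=np.array([(u-m["cx"])/f,-(v-m["cy"])/f,-1]); R=E[:3,:3]
    return -R.T@E[:3,3], R.T@d
def onz(n,u,v,z):
    o,d=ray(n,u,v); return o+d*(z-o[2])/d[2]
def tri(a,b):
    (o1,d1),(o2,d2)=ray("side",*a),ray("top",*b)
    s=np.linalg.lstsq(np.c_[d1,-d2],o2-o1,rcond=None)[0]
    p,q=o1+d1*s[0],o2+d2*s[1]; return (p+q)/2,np.linalg.norm(p-q)
def snap(n,f):
    i=get_image(n); cv2.imwrite(f"pics/{f}.png",i[:,:,::-1]); return i
E
python3 - <<'E'
from h import *
a=get_image("side");b=get_image("top")
cv2.imwrite("pics/1s.png",a[:,:,::-1]);cv2.imwrite("pics/1t.png",b[:,:,::-1])
for n in("side","top"):
    print(camera_model(n))
print(manip.observe())
E
```

```text
{'vertical_fov': 54.465061015873125, 'cx': 326.88697228391226, 'cy': 196.28379811893527, 'extrinsics': array([[-0.9611113 , -0.27540347, -0.02044487,  0.54952472],
       [ 0.17839841, -0.67567998,  0.71528356, -0.19380989],
       [-0.21080576,  0.68381978,  0.6985352 , -1.39941385],
       [ 0.        ,  0.        ,  0.        ,  1.        ]])}
{'vertical_fov': 56.01383856394762, 'cx': 318.22513133525376, 'cy': 194.96039393073082, 'extrinsics': array([[-1.40414005e-02, -9.99900769e-01, -1.13604258e-03,
         1.31184124e-02],
       [ 9.79904843e-01, -1.39866678e-02,  1.98974553e-01,
        -5.77540298e-01],
       [-1.98970698e-01,  1.68066775e-03,  9.80003998e-01,
        -1.20653843e+00],
       [ 0.00000000e+00,  0.00000000e+00,  0.00000000e+00,
         1.00000000e+00]])}
{'t': 0.1, 'joint_positions': array([-1.27661475e+00,  1.24459946e-01,  1.65153143e+00,  4.09004367e-06,
        1.36746047e+00, -8.25974658e-02]), 'dq': array([ 0.00085359, -0.00129434, -0.00343254,  0.00109577, -0.00011487,
       -0.0004283 ]), 'joint_torque': array([ 3.35137793e-04, -4.18879330e+01, -3.61096430e+01,  7.76060647e-02,
        4.61546041e-02, -5.33592993e-05]), 'tcp_pos': array([ 0.23896301, -0.60386927,  0.21350052]), 'tool_rot': array([-3.14143527e+00,  1.85252266e-03, -1.19401796e+00]), 'wrist_force': array([0.7272784 , 0.54427733, 0.64292247]), 'moment': array([-0.01834258, -0.00919334, -0.02104042]), 'gripper_width': 0.9999684170808606}
```

View pics/1s.png

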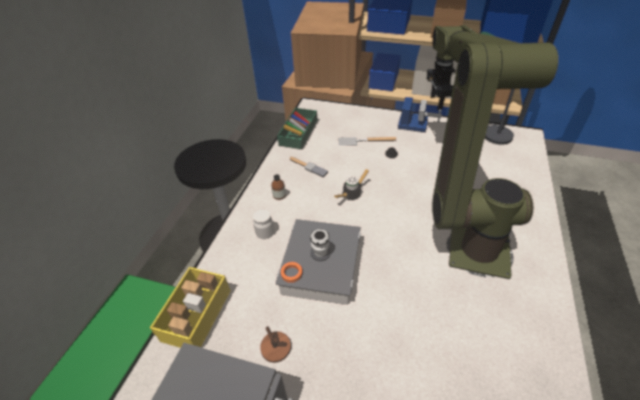

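View pics/1t.png

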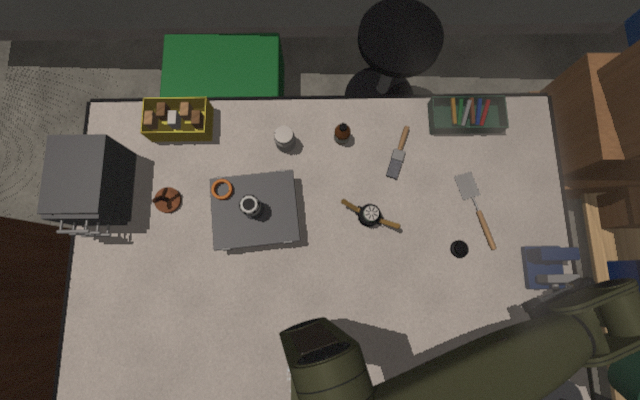

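The side view shows the coupling at about (352,187) and the adaptor at (319,240). In the top view they are at (370,215) and (250,206). I'll zoom in on both.

```bash
python3 - <<'E'
from h import *
a=cv2.imread("pics/1s.png");b=cv2.imread("pics/1t.png")
c=lambda i,u,v:cv2.resize(i[v:v+50,u:u+66],None,fx=6,fy=6,interpolation=cv2.INTER_CUBIC)
cv2.imwrite("pics/2.png",np.vstack([np.hstack([c(a,322,160),c(a,288,220)]),np.hstack([c(b,338,190),c(b,218,180)])]))
E
```

```text
(no output)
```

View pics/2.png

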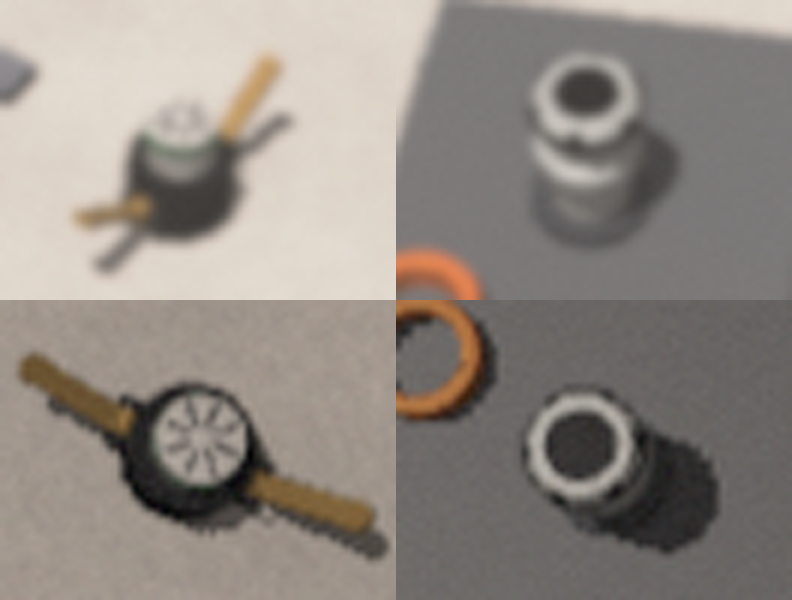

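The zoom shows:
- **Canister top centre:** side about (352.1,180.2), top about (371.2,212.6).
- **Adaptor top:** side about (319.1,235.4), top about (248.4,203.8).
- **Cam arms:** both stick out, open.

```bash
python3 - <<'E'
from h import *
P={"can":((352.1,180.2),(371.2,212.6)),"adp":((319.1,235.4),(248.4,203.8)),"tip1":((366,170.5),(397.5,225.3)),"tip2":((335.7,195.7),(343.5,201.4))}
for k,v in P.items(): print(k,*tri(*v))
print("can z.08",onz("top",371.2,212.6,.08),onz("side",352.1,180.2,.08))
print("adp z.174",onz("top",248.4,203.8,.174),onz("side",319.1,235.4,.174))
print("tips z.07",onz("top",397.5,225.3,.073),onz("top",343.5,201.4,.073))
for n,u in(("tub",(284,135)),("amber",(342,128)),("perch",(167,195)),("plug",(459,247)),("tape",(222,188))): print(n,onz("top",*u,.1))
E
```

```text
can [ 0.5124884  -0.16819826  0.07512564] 0.00021850381253457355
adp [0.5310648  0.21828312 0.169525  ] 0.0009317970369342864
tip1 [ 0.47183745 -0.25460096  0.06357919] 0.0019145426073288202
tip2 [ 0.55555764 -0.07915587  0.06032846] 0.0030349700623503112
can z.08 [ 0.51185456 -0.16749237  0.08      ] [ 0.51124379 -0.16288458  0.08      ]
adp z.174 [0.52978188 0.21738464 0.174     ] [0.53031217 0.22180119 0.174     ]
tips z.07 [ 0.4697709  -0.25265792  0.073     ] [ 0.55168603 -0.07839341  0.073     ]
tub [0.77623536 0.11705057 0.1       ]
amber [ 0.79829272 -0.07835025  0.1       ]
perch [0.57603438 0.4965284  0.1       ]
plug [ 0.39507478 -0.43728795  0.1       ]
tape [0.5967984  0.31857348 0.1       ]
```

```bash
cat >> h.py <<'E'
from scipy.spatial.transform import Rotation as Ro
def plan(tgt,yaw=None,n=8):
    s=manip.observe(); R=Ro.from_euler("xyz",s["tool_rot"]); d=np.array(tgt)-s["tcp_pos"]
    w=np.zeros(3)
    if yaw is not None: w=(R.inv()*Ro.from_euler("xyz",[np.pi,0,yaw])).as_rotvec()
    print("t",s["t"],"tcp",s["tcp_pos"].round(4),"rot",s["tool_rot"].round(3),"F",s["wrist_force"].round(1),"w",round(s["gripper_width"],3),"len",np.linalg.norm(d).round(3))
    for i in range(n):
        print(R.inv().apply(d/n*100).round(2),(w/n).round(4)); R=R*Ro.from_rotvec(w/n)
E
python3 -c "
from h import *
plan((.512,-.1675,.18),np.radians(-25.2),9)"
```

```text
t 0.1 tcp [ 0.239  -0.6039  0.2135] rot [-3.141e+00  2.000e-03 -1.194e+00] F [0.7 0.5 0.6] w 1.0 len 0.516
[-3.39 -4.6   0.38] [-0.0001  0.0002 -0.0838]
[-2.99 -4.87  0.38] [-0.0001  0.0002 -0.0838]
[-2.58 -5.11  0.38] [-0.0001  0.0002 -0.0838]
[-2.14 -5.3   0.38] [-0.0001  0.0002 -0.0838]
[-1.69 -5.46  0.38] [-0.0001  0.0002 -0.0838]
[-1.23 -5.59  0.37] [-0.0001  0.0002 -0.0838]
[-0.75 -5.67  0.37] [-0.0001  0.0002 -0.0838]
[-0.28 -5.71  0.37] [-0.0001  0.0002 -0.0838]
[ 0.2  -5.72  0.37] [-0.0001  0.0002 -0.0838]
```

Emit:
move_arm:
  steps:
    - {"translation": [-3.4,-4.6,0.4],"angular": [0,0,-0.084]}
    - {"translation": [-3.0,-4.9,0.4],"angular": [0,0,-0.084]}
    - {"translation": [-2.6,-5.1,0.4],"angular": [0,0,-0.084]}
    - {"translation": [-2.1,-5.3,0.4],"angular": [0,0,-0.084]}
    - {"translation": [-1.7,-5.5,0.4],"angular": [0,0,-0.084]}
    - {"translation": [-1.2,-5.6,0.4],"angular": [0,0,-0.084]}
    - {"translation": [-0.75,-5.7,0.4],"angular": [0,0,-0.084]}
    - {"translation": [-0.3,-5.7,0.4],"angular": [0,0,-0.084]}
  grip: 9.5
  grip_force: 40

```text
t: 1.1
tcp_pos: [0.4826, -0.214, 0.1822]
tool_rot: [3.142, 0.0, -0.519]
wrist_force: [0.6, 0.1, -0.2]
gripper_width: 1.0
```

```bash
python3 -c "
from h import *
plan((.512,-.1675,.13),np.radians(-25.2),3)"
```

```text
t 1.1 tcp [ 0.4826 -0.214   0.1822] rot [ 3.142  0.    -0.519] F [ 0.6  0.1 -0.2] w 1.0 len 0.076
[ 0.08 -1.83  1.74] [ 0.      0.0001 -0.0265]
[ 0.13 -1.83  1.74] [ 0.      0.0001 -0.0265]
[ 0.18 -1.82  1.74] [ 0.      0.0001 -0.0265]
```

Emit:
move_arm:
  steps:
    - {"translation": [0.1,-1.8,1.5],"angular": [0,0,-0.026]}
    - {"translation": [0.1,-1.8,1.5],"angular": [0,0,-0.026]}
    - {"translation": [0.2,-1.8,1.5],"angular": [0,0,-0.027]}
    - {"translation": [0,0,0],"angular": [0,0,0]}
    - {"translation": [0,0,0],"angular": [0,0,0]}
    - {"translation": [0,0,0],"angular": [0,0,0]}
    - {"translation": [0,0,0],"angular": [0,0,0]}
    - {"translation": [0,0,0],"angular": [0,0,0]}

```text
t: 2.1
tcp_pos: [0.5114, -0.1706, 0.1381]
tool_rot: [3.142, -0.001, -0.444]
wrist_force: [0.1, -0.7, 0.7]
gripper_width: 0.999
```

```bash
python3 - <<'E'
from h import *
plan((.512,-.1675,.052),np.radians(-25.2),5)
a=snap("side","3s");b=snap("top","3t")
c=lambda i,u,v:cv2.resize(i[v:v+75,u:u+100,::-1],None,fx=4,fy=4,interpolation=cv2.INTER_CUBIC)
cv2.imwrite("pics/3.png",np.hstack([c(a,302,130),c(b,320,175)]))
E
```

```text
t 2.1 tcp [ 0.5114 -0.1706  0.1381] rot [ 3.142e+00 -1.000e-03 -4.440e-01] F [ 0.1 -0.7  0.7] w 0.999 len 0.086
[-0.02 -0.06  1.72] [ 0.     -0.0001 -0.0007]
[-0.02 -0.06  1.72] [ 0.     -0.0001 -0.0007]
[-0.02 -0.06  1.72] [ 0.     -0.0001 -0.0007]
[-0.02 -0.06  1.72] [ 0.     -0.0001 -0.0007]
[-0.02 -0.06  1.72] [ 0.     -0.0001 -0.0007]
```

View pics/3.png

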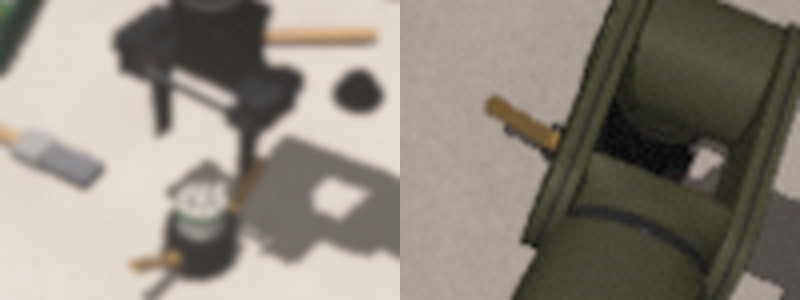

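```bash
python3 - <<'E'
from h import *
x=np.array([np.cos(-.44),np.sin(-.44),0]);t=np.array([.5114,-.1706,.1381])
for s in(-.0535,0,.0535):
    u,v=proj("side",t+s*x);print(s,u,v,"crop",(u-302)*4,(v-130)*4)
E
```

```text
-0.0535 363.74442831010174 173.6540691945771 crop 246.97771324040696 174.61627677830836
0 352.88250339201903 167.92160438678698 crop 203.53001356807613 151.68641754714793
0.0535 342.38124354121163 162.3794833551827 crop 161.52497416484653 129.51793342073086
```

Emit:
move_arm:
  steps:
    - {"translation": [-0.1,-0.4,2.0],"angular": [0,0,0]}
    - {"translation": [0,0,2.0],"angular": [0,0,0]}
    - {"translation": [0,0,2.0],"angular": [0,0,0]}
    - {"translation": [0,0,1.5],"angular": [0,0,0]}
    - {"translation": [0,0,0.7],"angular": [0,0,0]}
    - {"translation": [0,0,0.3],"angular": [0,0,0]}
    - {"translation": [0,0,0],"angular": [0,0,0]}
    - {"translation": [0,0,0],"angular": [0,0,0]}

```text
t: 3.2
tcp_pos: [0.5128, -0.1664, 0.0535]
tool_rot: [-3.142, -0.001, -0.443]
wrist_force: [-0.4, 0.4, 0.9]
gripper_width: 0.997
```

Emit:
move_arm:
  steps:
    - {"translation": [0,0,0],"angular": [0,0,0]}
    - {"translation": [0,0,0],"angular": [0,0,0]}
    - {"translation": [0,0,0],"angular": [0,0,0]}
    - {"translation": [0,0,0],"angular": [0,0,0]}
    - {"translation": [0,0,0],"angular": [0,0,0]}
    - {"translation": [0,0,0],"angular": [0,0,0]}
    - {"translation": [0,0,0],"angular": [0,0,0]}
    - {"translation": [0,0,0],"angular": [0,0,0]}
  grip: 4
  grip_force: 50

```text
t: 4.2
tcp_pos: [0.5118, -0.166, 0.0526]
tool_rot: [3.142, 0.001, -0.443]
wrist_force: [-2.0, 0.6, 2.3]
gripper_width: 0.519
```

Emit:
move_arm:
  steps:
    - {"translation": [0,0,-0.5],"angular": [0,0,0]}
    - {"translation": [0,0,-2],"angular": [0,0,0]}
    - {"translation": [0,0,-4],"angular": [0,0,0]}
    - {"translation": [0,0,-5],"angular": [0,0,0]}
    - {"translation": [0,0,-5],"angular": [0,0,0]}
    - {"translation": [0,0,-3.5],"angular": [0,0,0]}
    - {"translation": [0,0,-1],"angular": [0,0,0]}
    - {"translation": [0,0,0],"angular": [0,0,0]}

```text
t: 5.2
tcp_pos: [0.512, -0.1661, 0.2618]
tool_rot: [-3.142, 0.0, -0.443]
wrist_force: [-0.0, -0.4, -4.3]
gripper_width: 0.518
```

```bash
python3 -c "
from h import *
plan((.530,.219,.262),np.radians(22),8)"
```

```text
t 5.2 tcp [ 0.512  -0.1661  0.2618] rot [-3.142  0.    -0.443] F [-0.  -0.4 -4.3] w 0.518 len 0.386
[-1.86 -4.45 -0.  ] [-0.000e+00  1.000e-04 -1.034e-01]
[-1.39 -4.61 -0.  ] [-0.000e+00  1.000e-04 -1.034e-01]
[-0.91 -4.73 -0.  ] [-0.000e+00  1.000e-04 -1.034e-01]
[-0.42 -4.8  -0.  ] [-0.000e+00  1.000e-04 -1.034e-01]
[ 0.08 -4.82 -0.  ] [-0.000e+00  1.000e-04 -1.034e-01]
[ 0.58 -4.78 -0.  ] [-0.000e+00  1.000e-04 -1.034e-01]
[ 1.07 -4.7  -0.  ] [-0.000e+00  1.000e-04 -1.034e-01]
[ 1.55 -4.56 -0.  ] [-0.000e+00  1.000e-04 -1.034e-01]
```

Emit:
move_arm:
  steps:
    - {"translation": [-1.9,-4.5,0],"angular": [0,0,-0.103]}
    - {"translation": [-1.4,-4.6,0],"angular": [0,0,-0.103]}
    - {"translation": [-0.9,-4.7,0],"angular": [0,0,-0.103]}
    - {"translation": [-0.4,-4.8,0],"angular": [0,0,-0.103]}
    - {"translation": [0.1,-4.8,0],"angular": [0,0,-0.103]}
    - {"translation": [0.6,-4.8,0],"angular": [0,0,-0.103]}
    - {"translation": [1.1,-4.7,0],"angular": [0,0,-0.103]}
    - {"translation": [1.5,-4.6,0],"angular": [0,0,-0.103]}

```text
t: 6.2
tcp_pos: [0.5294, 0.2206, 0.259]
tool_rot: [-3.141, 0.005, 0.384]
wrist_force: [1.2, -0.3, -3.7]
gripper_width: 0.515
```

Emit:
move_arm:
  steps:
    - {"translation": [0,0,0],"angular": [0,0,0]}
    - {"translation": [0,0,0],"angular": [0,0,0]}
    - {"translation": [0,0,0],"angular": [0,0,0]}
    - {"translation": [0,0,0],"angular": [0,0,0]}
    - {"translation": [0,0,0],"angular": [0,0,0]}
    - {"translation": [0,0,0],"angular": [0,0,0]}
    - {"translation": [0,0,0],"angular": [0,0,0]}
    - {"translation": [0,0,0],"angular": [0,0,0]}

```text
t: 7.2
tcp_pos: [0.5307, 0.2194, 0.2627]
tool_rot: [3.142, -0.0, 0.381]
wrist_force: [0.0, 0.6, -3.8]
gripper_width: 0.519
```

```bash
python3 - <<'E'
from h import *
plan((.530,.219,.262),np.radians(22),1)
a=snap("side","4s");b=snap("top","4t")
c=lambda i,u,v:cv2.resize(i[v:v+75,u:u+66,::-1],None,fx=6,fy=6,interpolation=cv2.INTER_CUBIC)
cv2.imwrite("pics/4.png",np.hstack([c(a,287,190),c(b,218,165)]))
E
```

```text
t 7.2 tcp [0.5307 0.2194 0.2627] rot [ 3.142 -0.     0.381] F [ 0.   0.6 -3.8] w 0.519 len 0.001
[-0.07  0.01  0.07] [ 0.     -0.0001 -0.003 ]
```

View pics/4.png

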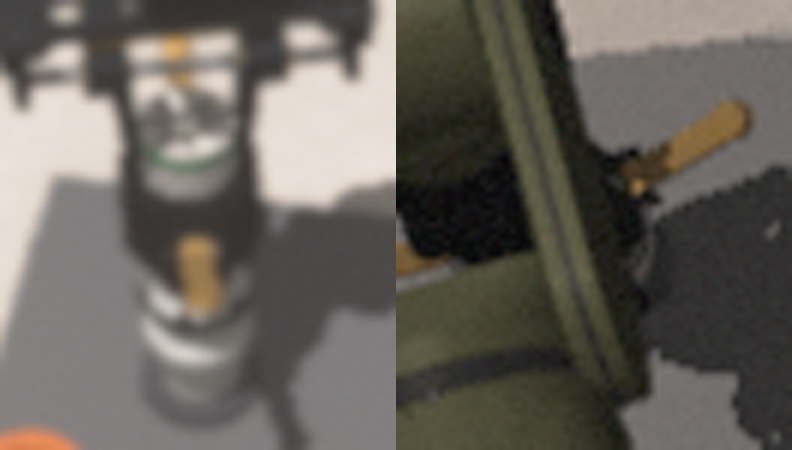

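```bash
python3 - <<'E'
from h import *
for z in(.275,.235,.21,.17,.14,.1):
    u,v=proj("side",(.5307,.2194,z));print(z,((u-287+.5)*6).round(1),((v-190+.5)*6).round(1))
b=get_image("side")
g=cv2.cvtColor(b,cv2.COLOR_RGB2GRAY)
for v in(216,220,226,230,243,247,252): print(v,g[v,300:340])
E
```

```text
0.275 189.3 141.8
0.235 192.1 195.1
0.21 193.8 227.2
0.17 196.5 276.7
0.14 198.4 312.4
0.1 200.8 358.2
216 [223 222 222 222 220 207 170 115  73  66  82  96 106 122 141 158 168 170
 166 160 153 139 122 108  99  92  78  63  70 120 180 215 223 224 225 225
 225 225 226 227]
220 [146 154 159 162 161 152 126  93  66  62  77 105 129 142 147 149 149 147
 143 140 134 126 119 106  90  73  61  59  64 100 156 201 221 225 226 226
 225 225 224 225]
226 [128 127 128 128 127 125 116  94  70  57  55  56  57  56  57  59  56  56
  57  57  57  55  55  54  54  53  53  51  53  55  65  82 105 113 104  88
  79  75  75  76]
230 [128 127 128 127 127 127 119 102  78  62  56  57  54  56  57  61  79 107
 126 131 130 119  98  75  60  55  53  52  54  59  66  72  73  75  73  74
  73  73  73  73]
243 [130 127 129 129 129 127 127 126 129 132 145 158 152 129 121 123 111  97
 105 124 124 109  93  88  82  83  85  93  93  85  77  73  73  73  73  74
  73  73  72  74]
247 [129 128 128 128 128 127 127 128 128 127 129 139 162 186 198 197 185 173
 161 153 141 129 124 119 118 118 112 101  87  77  73  73  75  72  74  74
  75  76  81  94]
252 [129 128 128 128 129 128 127 127 128 123 114 104 102 104 111 118 119 119
 118 118 116 113 111 108 104  98  88  76  66  67  69  72  72  73  76  85
 100 114 124 126]
```

The side view shows the coupling centred over the adaptor to within about 1 px, with both arms open. I'll start the descent.

Emit:
move_arm:
  steps:
    - {"translation": [0,0,1.0],"angular": [0,0,0]}
    - {"translation": [0,0,1.0],"angular": [0,0,0]}
    - {"translation": [0,0,0.3],"angular": [0,0,0]}
    - {"translation": [0,0,0.3],"angular": [0,0,0]}
    - {"translation": [0,0,0.3],"angular": [0,0,0]}
    - {"translation": [0,0,0.3],"angular": [0,0,0]}
    - {"translation": [0,0,0.3],"angular": [0,0,0]}
    - {"translation": [0,0,0.3],"angular": [0,0,0]}

```text
t: 8.35
tcp_pos: [0.5307, 0.2194, 0.2245]
tool_rot: [3.142, -0.0, 0.381]
wrist_force: [-0.2, -0.5, -3.8]
gripper_width: 0.521
```

Emit:
move_arm:
  steps:
    - {"translation": [0,0,0.2],"angular": [0,0,0]}
    - {"translation": [0,0,0.2],"angular": [0,0,0]}
    - {"translation": [0,0,0.2],"angular": [0,0,0]}
    - {"translation": [0,0,0.2],"angular": [0,0,0]}
    - {"translation": [0,0,0.2],"angular": [0,0,0]}
    - {"translation": [0,0,0],"angular": [0,0,0]}
    - {"translation": [0,0,0],"angular": [0,0,0]}
    - {"translation": [0,0,0],"angular": [0,0,0]}

```text
t: 9.35
tcp_pos: [0.5305, 0.2193, 0.2163]
tool_rot: [3.142, 0.0, 0.381]
wrist_force: [-4.4, -1.7, 4.6]
gripper_width: 0.517
```

Emit:
move_arm:
  steps:
    - {"translation": [-0.05,0,0],"angular": [0,0,0]}
    - {"translation": [-0.05,0,0],"angular": [0,0,0]}
    - {"translation": [0,0,0.2],"angular": [0,0,0]}
    - {"translation": [0,0,0.2],"angular": [0,0,0]}
    - {"translation": [0,0,0.2],"angular": [0,0,0]}
    - {"translation": [0,0,0.2],"angular": [0,0,0]}
    - {"translation": [0,0,0],"angular": [0,0,0]}
    - {"translation": [0,0,0],"angular": [0,0,0]}

```text
t: 10.35
tcp_pos: [0.5303, 0.2192, 0.2083]
tool_rot: [3.142, -0.002, 0.381]
wrist_force: [-3.6, -1.0, 5.5]
gripper_width: 0.517
```

Emit:
move_arm:
  steps:
    - {"translation": [-0.1,0,0.2],"angular": [0,0,0]}
    - {"translation": [0,0,0.2],"angular": [0,0,0]}
    - {"translation": [0,0,0.2],"angular": [0,0,0]}
    - {"translation": [0,0,0.2],"angular": [0,0,0]}
    - {"translation": [0,0,0.2],"angular": [0,0,0]}
    - {"translation": [0,0,0.1],"angular": [0,0,0]}
    - {"translation": [0,0,0],"angular": [0,0,0]}
    - {"translation": [0,0,0],"angular": [0,0,0]}

```text
t: 11.35
tcp_pos: [0.53, 0.2191, 0.1977]
tool_rot: [-3.142, -0.004, 0.381]
wrist_force: [-1.9, 0.7, 5.3]
gripper_width: 0.523
```

Emit:
move_arm:
  steps:
    - {"translation": [0,0,0.15],"angular": [0,0,0]}
    - {"translation": [0,0,0.15],"angular": [0,0,0]}
    - {"translation": [0,0,0.15],"angular": [0,0,0]}
    - {"translation": [0,0,0.15],"angular": [0,0,0]}
    - {"translation": [0,0,0],"angular": [0,0,0]}
    - {"translation": [0,0,0],"angular": [0,0,0]}
    - {"translation": [0,0,0],"angular": [0,0,0]}
    - {"translation": [0,0,0],"angular": [0,0,0]}

```text
t: 12.35
tcp_pos: [0.5301, 0.2191, 0.1916]
tool_rot: [-3.142, -0.004, 0.381]
wrist_force: [-1.7, -0.4, 5.5]
gripper_width: 0.519
```

Emit:
move_arm:
  steps:
    - {"translation": [0,0,0.1],"angular": [0,0,0]}
    - {"translation": [0,0,0.1],"angular": [0,0,0]}
    - {"translation": [0,0,0.1],"angular": [0,0,0]}
    - {"translation": [0,0,0.1],"angular": [0,0,0]}
    - {"translation": [0,0,0],"angular": [0,0,0]}
    - {"translation": [0,0,0],"angular": [0,0,0]}
    - {"translation": [0,0,0],"angular": [0,0,0]}
    - {"translation": [0,0,0],"angular": [0,0,0]}

```text
t: 13.35
tcp_pos: [0.53, 0.2192, 0.1877]
tool_rot: [-3.142, -0.004, 0.381]
wrist_force: [-2.2, 0.1, 6.6]
gripper_width: 0.518
```

Emit:
move_arm:
  steps:
    - {"translation": [0,0,0.1],"angular": [0,0,0]}
    - {"translation": [0,0,0.1],"angular": [0,0,0]}
    - {"translation": [0,0,0.1],"angular": [0,0,0]}
    - {"translation": [0,0,0],"angular": [0,0,0]}
    - {"translation": [0,0,0],"angular": [0,0,0]}
    - {"translation": [0,0,0],"angular": [0,0,0]}
    - {"translation": [0,0,0],"angular": [0,0,0]}
    - {"translation": [0,0,0],"angular": [0,0,0]}

```text
t: 14.35
tcp_pos: [0.5301, 0.2192, 0.1847]
tool_rot: [-3.141, -0.004, 0.381]
wrist_force: [-3.0, -0.4, 5.5]
gripper_width: 0.524
```

Emit:
move_arm:
  steps:
    - {"translation": [0,0,0.1],"angular": [0,0,0]}
    - {"translation": [0,0,0.1],"angular": [0,0,0]}
    - {"translation": [0,0,0.1],"angular": [0,0,0]}
    - {"translation": [0,0,0],"angular": [0,0,0]}
    - {"translation": [0,0,0],"angular": [0,0,0]}
    - {"translation": [0,0,0],"angular": [0,0,0]}
    - {"translation": [0,0,0],"angular": [0,0,0]}
    - {"translation": [0,0,0],"angular": [0,0,0]}

```text
t: 15.35
tcp_pos: [0.53, 0.2192, 0.1817]
tool_rot: [-3.141, -0.004, 0.381]
wrist_force: [-1.8, -0.1, 6.1]
gripper_width: 0.521
```

Emit:
move_arm:
  steps:
    - {"translation": [0,0,0.1],"angular": [0,0,0]}
    - {"translation": [0,0,0.1],"angular": [0,0,0]}
    - {"translation": [0,0,0.1],"angular": [0,0,0]}
    - {"translation": [0,0,0],"angular": [0,0,0]}
    - {"translation": [0,0,0],"angular": [0,0,0]}
    - {"translation": [0,0,0],"angular": [0,0,0]}
    - {"translation": [0,0,0],"angular": [0,0,0]}
    - {"translation": [0,0,0],"angular": [0,0,0]}

```text
t: 16.35
tcp_pos: [0.5301, 0.2193, 0.1813]
tool_rot: [-3.142, -0.004, 0.381]
wrist_force: [-6.7, -1.6, 16.2]
gripper_width: 0.519
```

Emit:
move_arm:
  steps:
    - {"translation": [0,0,0.1],"angular": [0,0,0]}
    - {"translation": [0,0,0.1],"angular": [0,0,0]}
    - {"translation": [0,0,0],"angular": [0,0,0]}
    - {"translation": [0,0,0],"angular": [0,0,0]}
    - {"translation": [0,0,0],"angular": [0,0,0]}
    - {"translation": [0,0,0],"angular": [0,0,0]}
    - {"translation": [0,0,0],"angular": [0,0,0]}
    - {"translation": [0,0,0],"angular": [0,0,0]}

```text
t: 17.35
tcp_pos: [0.5301, 0.2193, 0.1813]
tool_rot: [3.141, -0.004, 0.381]
wrist_force: [-10.2, -2.1, 23.8]
gripper_width: 0.518
```

Hard stop: the height stays at 0.1813 while the force climbs to about 28 N of push. I'll ease off and release.

Emit:
move_arm:
  steps:
    - {"translation": [0.05,0,-0.2],"angular": [0,0,0]}
    - {"translation": [0.05,0,-0.1],"angular": [0,0,0]}
    - {"translation": [0,0,0],"angular": [0,0,0]}
    - {"translation": [0,0,0],"angular": [0,0,0]}
    - {"translation": [0,0,0],"angular": [0,0,0]}
    - {"translation": [0,0,0],"angular": [0,0,0]}
    - {"translation": [0,0,0],"angular": [0,0,0]}
    - {"translation": [0,0,0],"angular": [0,0,0]}

```text
t: 18.35
tcp_pos: [0.5301, 0.2193, 0.1813]
tool_rot: [-3.141, -0.002, 0.381]
wrist_force: [-8.8, -2.3, 14.2]
gripper_width: 0.52
```

Emit:
move_arm:
  steps:
    - {"translation": [0,0,0],"angular": [0,0,0]}
    - {"translation": [0,0,0],"angular": [0,0,0]}
    - {"translation": [0,0,0],"angular": [0,0,0]}
    - {"translation": [0,0,0],"angular": [0,0,0]}
    - {"translation": [0,0,-1],"angular": [0,0,0]}
    - {"translation": [0,0,-4],"angular": [0,0,0]}
    - {"translation": [0,0,-5],"angular": [0,0,0]}
    - {"translation": [0,0,-1],"angular": [0,0,0]}
  grip: 9.5

```text
t: 19.35
tcp_pos: [0.5317, 0.2196, 0.2934]
tool_rot: [3.141, -0.009, 0.381]
wrist_force: [1.1, -0.4, 0.6]
gripper_width: 0.999
```

Emit:
move_arm:
  steps:
    - {"translation": [-0.15,2.5,0],"angular": [0,0,0]}
    - {"translation": [0,3.0,0],"angular": [0,0,0]}
    - {"translation": [0,2.3,1.0],"angular": [0,0,0]}
    - {"translation": [0,0,2.5],"angular": [0,0,0]}
    - {"translation": [0,0,2.5],"angular": [0,0,0]}
    - {"translation": [0,0,1.0],"angular": [0,0,0]}
    - {"translation": [0,0,0],"angular": [0,0,0]}
    - {"translation": [0,0,0],"angular": [0,0,0]}
  grip: 0
  grip_force: 20

```text
t: 20.35
tcp_pos: [0.5579, 0.1462, 0.2189]
tool_rot: [3.141, -0.002, 0.381]
wrist_force: [-0.2, 0.7, 0.8]
gripper_width: 0.216
```

```bash
cat >> h.py <<'E'
def rz():
    s=manip.observe(); R=Ro.from_euler("xyz",s["tool_rot"]); d=R.inv().apply(s["tcp_pos"]-np.array([.5301,.2193,0]))
    print("x,r mm",(d[:2]*1e3).round(1),"z",s["tcp_pos"][2].round(4),"F tool",R.inv().apply(s["wrist_force"]).round(1),"rot",s["tool_rot"].round(3),"t",s["t"])
E
python3 - <<'E'
from h import *
rz()
a=snap("side","6s");b=snap("top","6t")
c=lambda i,u,v:cv2.resize(i[v:v+75,u:u+66,::-1],None,fx=6,fy=6,interpolation=cv2.INTER_CUBIC)
cv2.imwrite("pics/6.png",np.hstack([c(a,287,190),c(b,218,165)]))
E
```

```text
x,r mm [-1.  78.3] z 0.2189 F tool [ 0.1 -0.7 -0.8] rot [ 3.141e+00 -2.000e-03  3.810e-01] t 20.35
```

View pics/6.png

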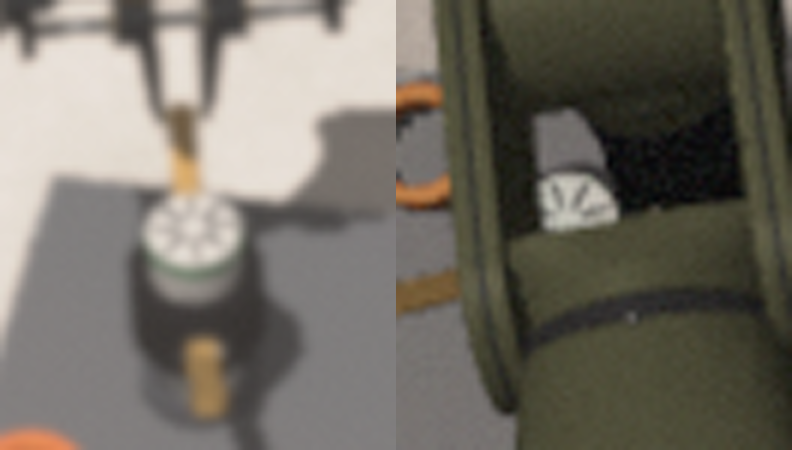

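The side view shows the coupling seated upright at about (319,232), with both arms open and the fingers over the far arm near its tip. Now I'll press that arm.

Emit:
move_arm:
  steps:
    - {"translation": [0,0,0],"angular": [0,0,0]}
    - {"translation": [0.1,0,0.5],"angular": [0,0,0]}
    - {"translation": [0,0,0.8],"angular": [0,0,0]}
    - {"translation": [0,0,0.7],"angular": [0,0,0]}
    - {"translation": [0,0.3,0.5],"angular": [0,0,0]}
    - {"translation": [0,0.3,0.5],"angular": [0,0,0]}
    - {"translation": [0,0.3,0.5],"angular": [0,0,0]}
    - {"translation": [0,0.3,0.5],"angular": [0,0,0]}

```text
t: 21.45
tcp_pos: [0.5625, 0.1359, 0.1776]
tool_rot: [-3.14, -0.0, 0.381]
wrist_force: [-2.5, 4.7, 2.5]
gripper_width: 0.002
```

```bash
python3 -c "
from h import *
rz()"
```

```text
x,r mm [-0.9 89.1] z 0.1776 F tool [-0.5 -5.3 -2.5] rot [-3.14  -0.     0.381] t 21.45
```

Emit:
move_arm:
  steps:
    - {"translation": [0,0.3,0.5],"angular": [0,0,0]}
    - {"translation": [0,0.3,0.5],"angular": [0,0,0]}
    - {"translation": [0,0.3,0.5],"angular": [0,0,0]}
    - {"translation": [0,0.2,0.5],"angular": [0,0,0]}
    - {"translation": [0,0.2,0.4],"angular": [0,0,0]}
    - {"translation": [0,0.15,0.4],"angular": [0,0,0]}
    - {"translation": [0,0.15,0.4],"angular": [0,0,0]}
    - {"translation": [0,0.1,0.4],"angular": [0,0,0]}

```text
t: 22.45
tcp_pos: [0.5697, 0.1193, 0.1422]
tool_rot: [3.141, -0.001, 0.381]
wrist_force: [-1.4, 2.2, 6.4]
gripper_width: 0.008
```

```bash
python3 -c "
from h import *
rz()"
```

```text
x,r mm [ -0.2 107.6] z 0.1422 F tool [-0.5 -2.6 -6.4] rot [ 3.141e+00 -1.000e-03  3.810e-01] t 22.45
```

Emit:
move_arm:
  steps:
    - {"translation": [0,-0.05,0.5],"angular": [0,0,0]}
    - {"translation": [0,-0.1,0.5],"angular": [0,0,0]}
    - {"translation": [0,-0.15,0.45],"angular": [0,0,0]}
    - {"translation": [0,-0.25,0.45],"angular": [0,0,0]}
    - {"translation": [0,-0.25,0.45],"angular": [0,0,0]}
    - {"translation": [0,-0.3,0.45],"angular": [0,0,0]}
    - {"translation": [0,-0.3,0.3],"angular": [0,0,0]}
    - {"translation": [0,-0.3,0.3],"angular": [0,0,0]}

```text
t: 23.45
tcp_pos: [0.5642, 0.1339, 0.1085]
tool_rot: [3.138, -0.002, 0.381]
wrist_force: [0.5, -0.9, 5.6]
gripper_width: 0.004
```

```bash
python3 -c "
from h import *
rz()"
```

```text
x,r mm [ 0.2 92.3] z 0.1085 F tool [ 0.1  1.1 -5.6] rot [ 3.138e+00 -2.000e-03  3.810e-01] t 23.45
```

Next, to (85, 0.103), then inward to about (81, 0.1005).

Emit:
move_arm:
  steps:
    - {"translation": [0,-0.25,0.2],"angular": [0,0,0]}
    - {"translation": [0,-0.25,0.2],"angular": [0,0,0]}
    - {"translation": [0,-0.25,0.15],"angular": [0,0,0]}
    - {"translation": [0,-0.2,0.1],"angular": [0,0,0]}
    - {"translation": [0,-0.2,0.1],"angular": [0,0,0]}
    - {"translation": [0,0,0],"angular": [0,0,0]}
    - {"translation": [0,0,0],"angular": [0,0,0]}
    - {"translation": [0,0,0],"angular": [0,0,0]}

```text
t: 24.45
tcp_pos: [0.559, 0.1455, 0.1001]
tool_rot: [3.14, -0.001, 0.381]
wrist_force: [4.1, -3.1, 3.4]
gripper_width: 0.003
```

```bash
python3 -c "
from h import *
rz()"
```

```text
x,r mm [-0.5 79.4] z 0.1001 F tool [ 2.7  4.4 -3.3] rot [ 3.14e+00 -1.00e-03  3.81e-01] t 24.45
```

Emit:
move_arm:
  steps:
    - {"translation": [0,-0.1,0],"angular": [0,0,0]}
    - {"translation": [0,-0.1,0],"angular": [0,0,0]}
    - {"translation": [0,-0.1,0],"angular": [0,0,0]}
    - {"translation": [0,0,0],"angular": [0,0,0]}
    - {"translation": [0,0,0],"angular": [0,0,0]}
    - {"translation": [0,0,0],"angular": [0,0,0]}
    - {"translation": [0,0,0],"angular": [0,0,0]}
    - {"translation": [0,0,0],"angular": [0,0,0]}

```text
t: 25.45
tcp_pos: [0.5582, 0.1471, 0.0996]
tool_rot: [3.138, -0.001, 0.381]
wrist_force: [5.8, -7.1, 0.3]
gripper_width: 0.003
```

```bash
python3 -c "
from h import *
rz()"
```

```text
x,r mm [-0.7 77.8] z 0.0996 F tool [ 2.7  8.8 -0.2] rot [ 3.138e+00 -1.000e-03  3.810e-01] t 25.45
```

Emit:
move_arm:
  steps:
    - {"translation": [0,-0.1,0],"angular": [0,0,0]}
    - {"translation": [0,-0.1,0],"angular": [0,0,0]}
    - {"translation": [0,-0.1,0],"angular": [0,0,0]}
    - {"translation": [0,0,0],"angular": [0,0,0]}
    - {"translation": [0,0,0],"angular": [0,0,0]}
    - {"translation": [0,0,0],"angular": [0,0,0]}
    - {"translation": [0,0,0],"angular": [0,0,0]}
    - {"translation": [0,0,0],"angular": [0,0,0]}

```text
t: 26.45
tcp_pos: [0.5578, 0.1479, 0.0994]
tool_rot: [3.134, -0.001, 0.382]
wrist_force: [9.5, -12.8, -1.8]
gripper_width: 0.006
```

```bash
python3 -c "
from h import *
rz()"
```

```text
x,r mm [-0.8 77.4] z 0.0994 F tool [ 4.1 15.4  1.9] rot [ 3.134e+00 -1.000e-03  3.820e-01] t 26.45
```

The first arm is at its stop: 15 N of force with no further motion. I'll back out, rise, and cross over to the other arm.

Emit:
move_arm:
  steps:
    - {"translation": [0,1.0,0],"angular": [0,0,0]}
    - {"translation": [0,2.5,-0.5],"angular": [0,0,0]}
    - {"translation": [0,1.0,-3],"angular": [0,0,0]}
    - {"translation": [0,0,-5],"angular": [0,0,0]}
    - {"translation": [0,0,-5],"angular": [0,0,0]}
    - {"translation": [0,-1,-3.5],"angular": [0,0,0]}
    - {"translation": [0,-3,-1],"angular": [0,0,0]}
    - {"translation": [0,-4,0],"angular": [0,0,0]}

```text
t: 27.45
tcp_pos: [0.5424, 0.1849, 0.2803]
tool_rot: [-3.14, 0.001, 0.38]
wrist_force: [-0.7, -0.2, -0.2]
gripper_width: 0.002
```

```bash
python3 - <<'E'
from h import *
rz()
a=snap("side","7s")
cv2.imwrite("pics/7.png",cv2.resize(a[180:280,270:390,::-1],None,fx=5,fy=5,interpolation=cv2.INTER_CUBIC))
E
```

```text
x,r mm [-1.6 35.9] z 0.2803 F tool [-0.8 -0.1  0.2] rot [-3.14e+00  1.00e-03  3.80e-01] t 27.45
```

View pics/7.png

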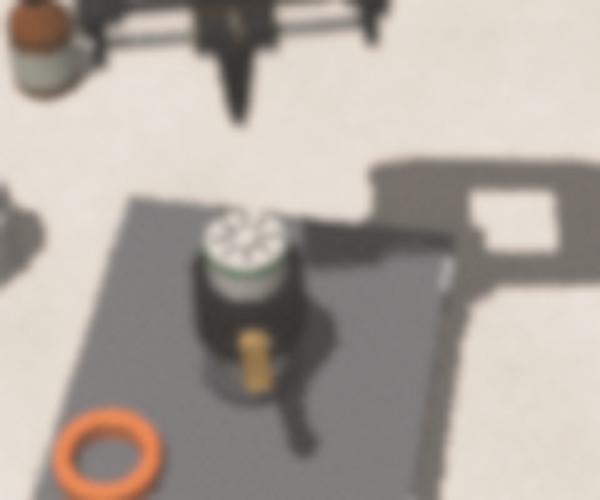

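The picture shows the far arm folded down (no longer visible), the coupling upright, and the near arm still open. On to the near arm.

Emit:
move_arm:
  steps:
    - {"translation": [0.1,-4,0],"angular": [0,0,0]}
    - {"translation": [0,-4,0],"angular": [0,0,0]}
    - {"translation": [0,-2.9,1],"angular": [0,0,0]}
    - {"translation": [0,-0.5,2.5],"angular": [0,0,0]}
    - {"translation": [0,0,2],"angular": [0,0,0]}
    - {"translation": [0,0,0.6],"angular": [0,0,0]}
    - {"translation": [0,0,0],"angular": [0,0,0]}
    - {"translation": [0,0,0],"angular": [0,0,0]}

```text
t: 28.5
tcp_pos: [0.5024, 0.2901, 0.2202]
tool_rot: [-3.141, -0.002, 0.38]
wrist_force: [0.6, 0.7, 0.7]
gripper_width: 0.006
```

```bash
python3 -c "
from h import *
rz()"
```

```text
x,r mm [  0.9 -76.1] z 0.2202 F tool [ 0.8 -0.4 -0.7] rot [-3.141e+00 -2.000e-03  3.800e-01] t 28.5
```

Emit:
move_arm:
  steps:
    - {"translation": [-0.1,-0.2,0.6],"angular": [0,0,0]}
    - {"translation": [0,0,0.8],"angular": [0,0,0]}
    - {"translation": [0,0,0.8],"angular": [0,0,0]}
    - {"translation": [0,-0.3,0.5],"angular": [0,0,0]}
    - {"translation": [0,-0.3,0.5],"angular": [0,0,0]}
    - {"translation": [0,-0.3,0.5],"angular": [0,0,0]}
    - {"translation": [0,-0.3,0.5],"angular": [0,0,0]}
    - {"translation": [0,0,0],"angular": [0,0,0]}

```text
t: 29.5
tcp_pos: [0.4961, 0.3026, 0.1774]
tool_rot: [3.141, -0.001, 0.381]
wrist_force: [1.4, -2.2, 2.3]
gripper_width: 0.001
```

```bash
python3 -c "
from h import *
rz()"
```

```text
x,r mm [ -0.5 -89.8] z 0.1774 F tool [ 0.4  2.6 -2.3] rot [ 3.141e+00 -1.000e-03  3.810e-01] t 29.5
```

Emit:
move_arm:
  steps:
    - {"translation": [0,-0.3,0.5],"angular": [0,0,0]}
    - {"translation": [0,-0.3,0.5],"angular": [0,0,0]}
    - {"translation": [0,-0.3,0.5],"angular": [0,0,0]}
    - {"translation": [0,-0.2,0.5],"angular": [0,0,0]}
    - {"translation": [0,-0.2,0.4],"angular": [0,0,0]}
    - {"translation": [0,-0.15,0.4],"angular": [0,0,0]}
    - {"translation": [0,-0.15,0.4],"angular": [0,0,0]}
    - {"translation": [0,-0.1,0.4],"angular": [0,0,0]}

```text
t: 30.5
tcp_pos: [0.4896, 0.3192, 0.1418]
tool_rot: [-3.141, -0.001, 0.381]
wrist_force: [1.0, -2.8, 6.7]
gripper_width: 0.003
```

```bash
python3 -c "
from h import *
rz()"
```

```text
x,r mm [  -0.2 -107.9] z 0.1418 F tool [-0.1  3.  -6.7] rot [-3.141e+00 -1.000e-03  3.810e-01] t 30.5
```

Emit:
move_arm:
  steps:
    - {"translation": [0,0.05,0.5],"angular": [0,0,0]}
    - {"translation": [0,0.1,0.5],"angular": [0,0,0]}
    - {"translation": [0,0.15,0.45],"angular": [0,0,0]}
    - {"translation": [0,0.25,0.45],"angular": [0,0,0]}
    - {"translation": [0,0.25,0.45],"angular": [0,0,0]}
    - {"translation": [0,0.3,0.45],"angular": [0,0,0]}
    - {"translation": [0,0.3,0.3],"angular": [0,0,0]}
    - {"translation": [0,0.3,0.3],"angular": [0,0,0]}

```text
t: 31.5
tcp_pos: [0.4954, 0.3046, 0.1078]
tool_rot: [-3.138, -0.001, 0.381]
wrist_force: [-0.5, 0.7, 6.6]
gripper_width: 0.004
```

Emit:
move_arm:
  steps:
    - {"translation": [0,0.25,0.2],"angular": [0,0,0]}
    - {"translation": [0,0.25,0.2],"angular": [0,0,0]}
    - {"translation": [0,0.25,0.15],"angular": [0,0,0]}
    - {"translation": [0,0.2,0.1],"angular": [0,0,0]}
    - {"translation": [0,0.2,0.1],"angular": [0,0,0]}
    - {"translation": [0,0,0],"angular": [0,0,0]}
    - {"translation": [0,0,0],"angular": [0,0,0]}
    - {"translation": [0,0,0],"angular": [0,0,0]}

```text
t: 32.5
tcp_pos: [0.4994, 0.2933, 0.0996]
tool_rot: [-3.139, -0.0, 0.381]
wrist_force: [-0.7, 3.6, 2.9]
gripper_width: 0.004
```

```bash
python3 -c "
from h import *
rz()"
```

```text
x,r mm [ -0.9 -80.3] z 0.0996 F tool [ 0.7 -3.6 -2.9] rot [-3.139 -0.     0.381] t 32.5
```

Emit:
move_arm:
  steps:
    - {"translation": [0,0.1,0],"angular": [0,0,0]}
    - {"translation": [0,0.1,0],"angular": [0,0,0]}
    - {"translation": [0,0.1,0],"angular": [0,0,0]}
    - {"translation": [0,0.1,0],"angular": [0,0,0]}
    - {"translation": [0,0,0],"angular": [0,0,0]}
    - {"translation": [0,0,0],"angular": [0,0,0]}
    - {"translation": [0,0,0],"angular": [0,0,0]}
    - {"translation": [0,0,0],"angular": [0,0,0]}

```text
t: 33.5
tcp_pos: [0.5, 0.2912, 0.099]
tool_rot: [-3.135, 0.0, 0.38]
wrist_force: [-2.7, 11.8, 0.5]
gripper_width: 0.002
```

Emit:
move_arm:
  steps:
    - {"translation": [0,0.1,0],"angular": [0,0,0]}
    - {"translation": [0,0.1,0],"angular": [0,0,0]}
    - {"translation": [0,0.1,0],"angular": [0,0,0]}
    - {"translation": [0,0,0],"angular": [0,0,0]}
    - {"translation": [0,0,0],"angular": [0,0,0]}
    - {"translation": [0,0,0],"angular": [0,0,0]}
    - {"translation": [0,0,0],"angular": [0,0,0]}
    - {"translation": [0,0,0],"angular": [0,0,0]}

```text
t: 34.5
tcp_pos: [0.5001, 0.2904, 0.0988]
tool_rot: [-3.131, 0.0, 0.38]
wrist_force: [-4.3, 18.9, 0.5]
gripper_width: 0.002
```

```bash
python3 -c "
from h import *
rz()"
```

```text
x,r mm [ -1.5 -78.2] z 0.0988 F tool [  3.  -19.1  -0.3] rot [-3.131  0.     0.38 ] t 34.5
```

The second arm is at its stop (19 N, no further motion). I'll retreat and check.

Emit:
move_arm:
  steps:
    - {"translation": [0,-1.0,0],"angular": [0,0,0]}
    - {"translation": [0,-2.5,-0.5],"angular": [0,0,0]}
    - {"translation": [0,-1.5,-3],"angular": [0,0,0]}
    - {"translation": [0,0,-5],"angular": [0,0,0]}
    - {"translation": [0,0,-5],"angular": [0,0,0]}
    - {"translation": [0,0,-5],"angular": [0,0,0]}
    - {"translation": [-4,0,-2],"angular": [0,0,0]}
    - {"translation": [-5,0,0],"angular": [0,0,0]}

```text
t: 35.5
tcp_pos: [0.4005, 0.2977, 0.3059]
tool_rot: [3.14, -0.001, 0.38]
wrist_force: [0.4, 1.4, 0.1]
gripper_width: 0.004
```

Emit:
move_arm:
  steps:
    - {"translation": [-5,0,0],"angular": [0,0,0]}
    - {"translation": [-4,0,0],"angular": [0,0,0]}
    - {"translation": [0,0,0],"angular": [0,0,0]}
    - {"translation": [0,0,0],"angular": [0,0,0]}
    - {"translation": [0,0,0],"angular": [0,0,0]}
    - {"translation": [0,0,0],"angular": [0,0,0]}
    - {"translation": [0,0,0],"angular": [0,0,0]}
    - {"translation": [0,0,0],"angular": [0,0,0]}

```text
t: 36.5
tcp_pos: [0.317, 0.2652, 0.3046]
tool_rot: [3.141, 0.0, 0.381]
wrist_force: [-0.7, 0.5, -0.4]
gripper_width: 0.001
```

```bash
python3 - <<'E'
from h import *
rz()
a=snap("side","8s");b=snap("top","8t")
c=lambda i,u,v:cv2.resize(i[v:v+90,u:u+78,::-1],None,fx=5,fy=5,interpolation=cv2.INTER_CUBIC)
cv2.imwrite("pics/8.png",np.hstack([c(a,280,185),c(b,212,160)]))
E
```

```text
x,r mm [-180.9 -121.8] z 0.3046 F tool [-0.5 -0.7  0.4] rot [3.141 0.    0.381] t 36.5
```

View pics/8.png

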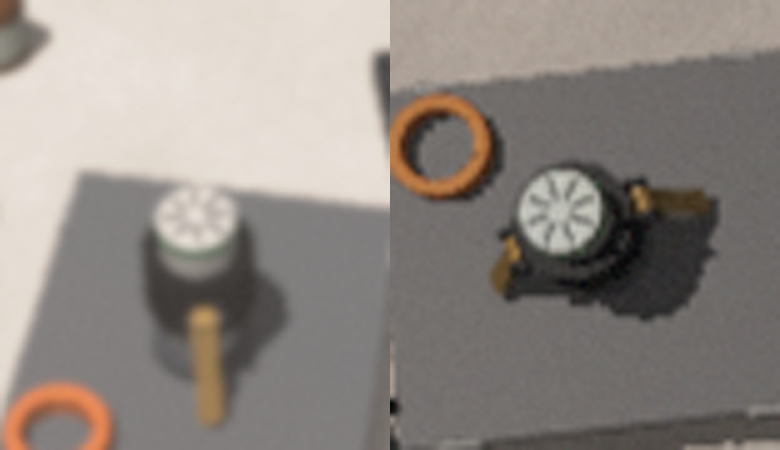

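```bash
python3 - <<'E'
from h import *
for sg in(1,-1):
  for al in(-65,-57,-45):
    a=np.radians(al);r=sg*(.041+.075*np.cos(a));p=(.5301+.372*r,.2193-.928*r,.1547+.075*np.sin(a))
    u,v=proj("top",p);u2,v2=proj("side",p);print(sg,al,"top crop",round((u-212+.5)*5+390),round((v-160+.5)*5),"side crop",round((u2-280+.5)*5),round((v2-185+.5)*5))
E
```

```text
1 -65 top crop 700 202 side crop 194 253
1 -57 top crop 712 196 side crop 193 238
1 -45 top crop 728 186 side crop 191 216
-1 -65 top crop 491 287 side crop 214 426
-1 -57 top crop 476 291 side crop 215 433
-1 -45 top crop 455 297 side crop 217 440
```

Both arm tips match the closed prediction to within about 2 mm: the near one is at (495,287) against (491,287), and the far one at about (708,203) against (700,202). The tape has not moved. Handing in.

```bash
python3 -c "
from cell import manip
print(manip.sign_off())"
```

```text
the job is handed in; nothing more can be done
None
```

The vent filter is on the adaptor with both cam arms swung down, and the job was handed in at about 36.6 s of the 72 s allowed. The sign-off reports no verdict.

- **Fitting:** I gripped the canister and pushed the coupling straight down. The sealing ring dragged at about 9–10 N. It then stopped hard at TCP height 0.1813 m with about 28 N of push, which puts the adaptor's real top about 1.3 mm below nominal. Both arms were still open in the picture taken afterwards.
- **Cam arms:** I pressed each arm down in turn with the shut fingers until it stopped moving. The readings were about 15 N on the first and 19 N on the second.
- **Last checks:** The final pictures show the coupling upright and both arms down. The near arm's tip is within about 2 mm of where a closed arm should be. The far arm's tip reads about 4 mm further out (8 px in the enlarged crop), so its angle rests mainly on the felt stop. The tape looks unmoved; I did not measure the other bystanders again. The gripper is clear of everything, with wrist force near zero.
- **Mismatch:** Heights measured from the two cameras came out about 5 mm low against the text. I trusted the felt stop for the height instead.

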